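Close the spring-loaded forming die on its dowels and hold it shut

ROBOT

A 6-joint arm with a two-finger parallel gripper is mounted at the origin on the work surface. World frame = base frame: x ahead of the robot, y to its left, z up, the work surface at z = 0. Lengths are in m, angles in rad, forces in N, time in s.
With the tool pointing down it reaches from about 0.275 to 0.75 m from the base axis. Payload 10.2 kg.
Tool frame: the origin (TCP) lies midway between the tips of the shut fingers; the grasp point (between the pads) lies 19 mm behind it (env.hold_point_z is the distance from the TCP to the grasp point, in m); x points along the fingers, z is the direction in which the jaws open and shut, and the axes are right-handed (so a half turn about x gives the same grasp; the last joint's range is limited). The gripper opens to 85 mm and grips with 20 to 120 N. Pads are 22 mm wide; open, the fingers measure 114 mm over their backs; the gripper's body (76 mm by 85 mm) begins 54 mm behind the grasp point. The pads swing forward as they close: fully open they stand 13 mm farther back than shut.
Start: joints at [-1.423, 0.313, 1.498, -0, 1.331, -0.223], TCP at [0.19, -0.489, 0.231] pointing down, gripper open.
Joint ranges: [-2.94, 2.94], [-0.97, 2.17], [0.19, 2.56], [-1.23, 4.37], [0.02, 3.11], [-2.88, 2.88]. Speed limits (rad/s): [2.39, 2.39, 3.01, 3.14, 3.14, 3.14].

INTERFACE

Orientations are given as a unit quaternion [x, y, z, w].
In Python, from bench import env, kinematics, monitor, eyes, job gives the robot as it stands. The module is installed in compiled form; this text tells all that it offers. Calls block until the motion is done:
- env.reach(position, orientation): joint-space move of the TCP to a pose.
- env.movel(position, velocity=0.15, frame=None, guard=None): straight line of the TCP; frame=None keeps the orientation; velocity is the mean speed in m/s. With guard (N) it stops when the force on the tool has changed by that much, and returns True; else False.
- env.set_joints(angles): joint-space move.
- env.release() and env.close_gripper(effort=None): open the fingers fully, or close them until they stop; effort is the grip in N (None keeps the last).
- env.hold(seconds).
- kinematics.ik(position, orientation): joint angles nearest the present ones, or None.
- monitor.sense(): the state.
- eyes.grab_frame(name): name is "side" or "top" or "wrist"; returns a dict with "frame" (384x512x3 uint8, red, green, blue), "mtx" (3x3 intrinsics, pixels), "view" (4x4, takes a point from world to camera coordinates). Camera axes: x right, y down, z forward; pixel columns grow to the right and rows downward; lengths in m; the calibration is good to about 2 mm. A picture is of the moment at which its call begins. There is no depth.
A pose or a line that the arm cannot do raises env.MotionError and nothing moves.
- job.hand_in(): hands the job in, once; it reports no verdict.
The state is a dict: "clock": time; "joints": joint angles; "qvel": joint speeds; "joint_efforts": joint torques, N m; "position": TCP position; "ee_rot": TCP orientation; "contact_force": force on the tool from outside, world axes, zero at the start; "ft_torque": the same for the moment, N m; "finger_gap": opening from 0.0 (shut) to 1.0 (fully open).
Only numpy, scipy, OpenCV 4.12 (cv2) and the standard library are available. Lean on these libraries where they do the work, as an engineer would, in place of code of your own. Each camera call takes 0.05 s, during which the arm holds its last target. There are 200 camera calls.

TASK

Close the small forming die that is screwed to the bench: of the three aluminium upper halves lying about, pick up the one that is as long as the steel lower half, set it over the two dowels, and press it down against the spring ejector until the two faces meet. Finish while still holding the die pressed shut with the robot, do not let go. Leave all the other things where they are.

Things in the scene. Friction and masses are not known exactly. Their poses are not given: they have to be found in the camera images.
- upper_match_mid (a point): centre of the right upper half (loose, aluminium, about 0.42 kg), 26 mm above its flat underside: a plate 60 mm (own x) by 114 mm (own y), 18 mm thick, and centred on it a grip block 30 mm (x) by 44 mm (y), 34 mm tall. Two 12 mm holes go through the plate at x = 0, y = +41 and -41 mm; z up; same after half a turn. Lies flat on the bench; the three upper halves swap places, each turned up to 29 deg
- upper_short_mid (a point): centre of a look-alike upper half that is too short: the same but for a plate 94 mm long (y) with holes 62 mm apart. It does not fit the die; to be left alone
- upper_long_mid (a point): centre of a look-alike upper half that is too long: the same but for a plate 134 mm long (y) with holes 102 mm apart. It does not fit the die; to be left alone
- die_face (a point): centre of the flat top face of the lower half, 40 mm above the bench: a fixed steel block 60 mm (own x) by 114 mm (own y) on a flange 80 by 160 by 12 mm. Two 10 mm dowels stand 24 mm up from the face at x = 0, y = +41 and -41 mm, the top 8 mm tapering to 4 mm. z up. With the die shut the centre of the upper half is 26 mm straight above this point
- ejector (a joint): travel of the brass ejector (30 mm round) in the middle of the lower face: 0 = sprung up 8 mm above the face, 0.008 m = down flush. Its spring pushes 6.5 N at first, 12 N fully down, more than the upper half weighs: laid on the dowels, the upper half stops 8 mm short, and it lifts again if let go; about 9 N of extra push shuts the die
- pan: bystander: shallow round aluminium pan, 110 mm across, 22 mm tall; origin under its centre
- spray: bystander: white spray bottle with red trigger head, 66 mm across, 190 mm tall; origin under its centre
- carton: bystander: yellow carton 55 x 120 x 40 mm; origin under its centre
- block: bystander: dark wooden block 70 x 100 x 45 mm; origin under its centre
- collar: bystander: steel collar, 60 mm across, 32 mm bore, 25 mm tall; origin under its centre
- spanner: bystander: steel spanner lying on the bench, along its own x; origin under its middle
- tin: bystander: dark metal can, 70 mm across, 80 mm tall; origin under its centre
Things that resemble listed ones, but are neither listed nor needed, are in the scene too. What is shaped like the part that bears upper_match_mid but orange or pink is not meant.

How it is judged:
By the outcome, as a careful person would: the job done as asked, in the order asked, and still so for the second after the job is handed in, while the arm keeps its last pose, push and grip.
It also fails if it takes over 42 s, if anything falls off the work surface, if the arm or the gripper's body presses on something with over 40 N, if the wrist force passes 120 N, or if a joint passes its speed limit or range.

## Working session

There is one attempt and no reset: what is moved stays moved. The work goes in short steps, each a Python script; the robot and the scene stay as the last script left them, time stands still between calls to the robot, and variables do not carry over. Pictures are saved under pics/ and viewed, about 8 in all and at most 12, crops included, and the job is handed in when it is done.

```bash
mkdir -p pics; cat > h.py <<'E'
import numpy as np, cv2
from bench import env, kinematics, monitor, eyes, job
def snap(n,f):
    d=eyes.grab_frame(n); cv2.imwrite('pics/'+f+'.png',d['frame'][:,:,::-1]); np.savez('pics/'+f+'.npz',**d); return d
def ray(d,uv,z):
    K,V=np.array(d['mtx']),np.array(d['view']); R,t=V[:3,:3],V[:3,3]
    c=-R.T@t; r=R.T@np.linalg.inv(K)@np.array([uv[0],uv[1],1.]); return c+r*(z-c[2])/r[2]
def proj(d,p):
    V=np.array(d['view']); q=np.array(d['mtx'])@(V[:3,:3]@np.array(p)+V[:3,3]); return q[:2]/q[2]
E
python3 - <<'E'
from h import *
a=snap('top','top0');b=snap('side','side0')
im=cv2.resize(cv2.cvtColor(a['frame'],cv2.COLOR_RGB2BGR),(800,600),interpolation=cv2.INTER_CUBIC);cv2.imwrite('pics/top0b.png',im)
s=monitor.sense();print(s['clock'],s['ee_rot'],s['position'],s['contact_force'])
for d in(a,b): print(-d['view'][:3,:3].T@d['view'][:3,3], d['mtx'][0,0])
E
```

```text
0.1 [ 0.39960172  0.58388415 -0.39895115  0.5832973 ] [ 0.19017879 -0.48906582  0.23077916] [-0.18246772 -0.21557837 -0.90546705]
[0.27675355 0.01363325 1.41893521] 393.98292648669036
[0.24200855 0.57628924 0.85063938] 350.5642520561358
```

View pics/top0b.png

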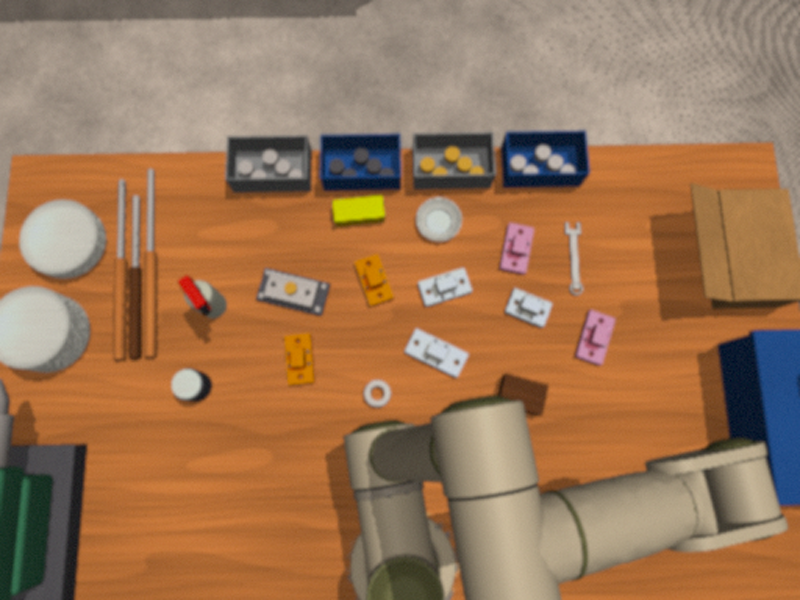

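View pics/side0.png

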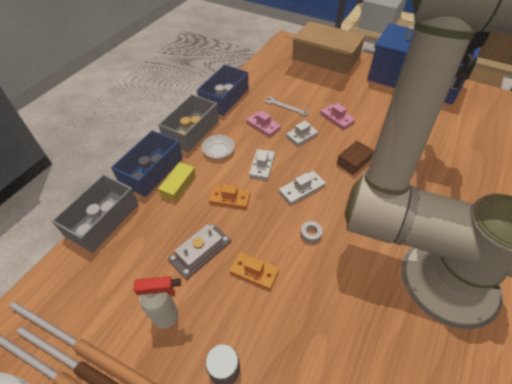

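The top view (800 px wide) shows the die at about (293,290). The three aluminium halves are at (445,287), (528,307) and (436,353). I'll measure their lengths next.

```bash
python3 - <<'E'
from h import *
d=dict(np.load('pics/top0.npz')); s=.64
hsv=cv2.cvtColor(d['frame'],cv2.COLOR_RGB2HSV)
m=((hsv[...,1]<70)&(hsv[...,2]>90)).astype(np.uint8)*255
m=cv2.morphologyEx(m,cv2.MORPH_CLOSE,np.ones((5,5)))
for c in cv2.findContours(m,cv2.RETR_EXTERNAL,cv2.CHAIN_APPROX_NONE)[0]:
    if not 150<cv2.contourArea(c)<2500: continue
    u=c[:,0].mean(0)
    if not(160<u[0]<400 and 160<u[1]<245): continue
    P=np.array([ray(d,p,.018)[:2] for p in c[:,0]]).astype(np.float32)
    r=cv2.minAreaRect(P*1000); b=cv2.boxPoints(r); e=[b[1]-b[0],b[2]-b[1]]; l=max(e,key=np.linalg.norm)
    print(u/s,np.round(r[0]),np.round(r[1]),np.degrees(np.arctan2(l[1],l[0])))
print(ray(d,(293*s,290*s),.04), ray(d,(291*s,289*s),.048))
E
```

```text
[435.65789474 352.08881579] [457. -90.] [136.  65.] 62.14052
[527.82061688 306.91964286] [ 558. -307.] [98. 66.] 66.209724
[444.14511494 286.38649425] [ 612. -114.] [ 64. 118.] -72.38807
[294.45913462 290.86538462] [608. 241.] [156.  75.] 74.535225
[573.4817217  255.36556604] [ 678. -425.] [ 34. 165.] -1.0815514
[0.60473537 0.23554157 0.04      ] [0.60526981 0.23885566 0.048     ]
```

The matching half is the 118 mm one at (0.612,-0.114), and the die is at (0.607,0.241). I'll take a closer look at both with the wrist camera.

```bash
cat >> h.py <<'E'
from scipy.spatial.transform import Rotation as Rn
def quat(a):
    a=np.radians(a);c,s=np.cos(a),np.sin(a)
    return Rn.from_matrix(np.array([[0,-s,c],[0,c,s],[-1,0,0]])).as_quat()
def st(): 
    s=monitor.sense();print(round(s['clock'],2),np.round(s['position'],4),np.round(s['contact_force'],1),np.round(s['ft_torque'],2),round(s['finger_gap'],3));return s
E
python3 - <<'E'
from h import *
for a in (17.6,197.6,-162.4): print(a,kinematics.ik([.612,-.114,.2],quat(a)))
for a in (-15.5,164.5): print(a,kinematics.ik([.607,.24,.15],quat(a)))
def go(p,a):
    best=None;q0=np.array(monitor.sense()['joints'])
    for k in(0,180):
        q=kinematics.ik(p,quat(a+k))
        if q is not None and (best is None or abs(q[5])<abs(best[0][5])): best=(q,a+k)
    env.reach(p,quat(best[1])); return best[1]
print(go([.56,.22,.22],-15.5)); st(); a=snap('wrist','w_die'); 
print(go([.57,-.11,.22],17.6)); st(); b=snap('wrist','w_part')
print(np.linalg.inv(b['view']))
cv2.imwrite('pics/both.png',cv2.resize(np.hstack([a['frame'],b['frame']])[:,:,::-1],(800,300),interpolation=cv2.INTER_AREA))
E
```

```text
17.6 [-3.72087131e-01  5.52820636e-01  1.22408576e+00 -4.44089210e-16
  1.36468626e+00 -6.79265079e-01]
197.6 [-0.37208713  0.55282064  1.22408576  0.          1.36468626  2.46232757]
-162.4 [-3.72087131e-01  5.52820636e-01  1.22408576e+00 -4.44089210e-16
  1.36468626e+00  2.46232757e+00]
-15.5 [ 1.97390684e-01  6.60325789e-01  1.17786139e+00 -4.44089210e-16
  1.30340548e+00  4.67916718e-01]
164.5 [ 1.97390684e-01  6.60325789e-01  1.17786139e+00 -4.44089210e-16
  1.30340548e+00 -2.67367594e+00]
-15.5
2.92 [0.5603 0.2193 0.22  ] [ 0.5  0.3 -0.4] [-0.04  0.01  0.02] 0.996
17.6
4.22 [ 0.5701 -0.1093  0.22  ] [-1.   0.1 -0.2] [-0.   -0.   -0.01] 1.002
[[ 9.53151367e-01  2.90774743e-01  8.33817762e-02  5.48672992e-01]
 [ 3.02493752e-01 -9.16266155e-01 -2.62590677e-01 -4.20479790e-02]
 [ 4.51628094e-05  2.75511129e-01 -9.61297881e-01  3.61633684e-01]
 [ 0.00000000e+00  0.00000000e+00  0.00000000e+00  1.00000000e+00]]
```

View pics/both.png

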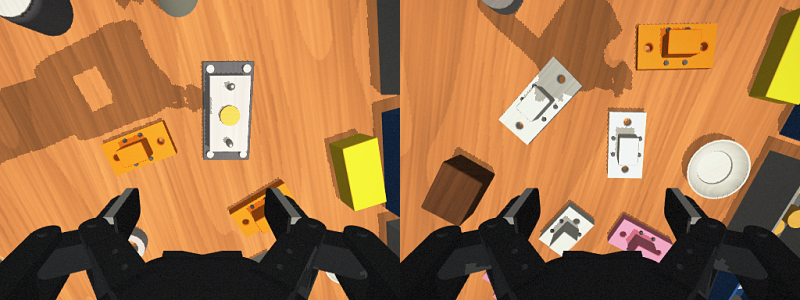

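The left half shows the die, with dowels at display (230,87) and (229,142). The right half shows the matching half at display (627,143). All of it is clearly visible, so I'll measure both by their rectangle outlines plus the dowels and holes.

```bash
python3 - <<'E'
from h import *
def rect(f,uv,z,vt):
    d=dict(np.load('pics/%s.npz'%f)); hsv=cv2.cvtColor(d['frame'],cv2.COLOR_RGB2HSV)
    m=((hsv[...,1]<60)&(hsv[...,2]>vt)).astype(np.uint8)*255
    m=cv2.morphologyEx(m,cv2.MORPH_OPEN,np.ones((3,3)))
    n,l,s,c=cv2.connectedComponentsWithStats(m)
    # component containing the most pixels near uv
    x,y=map(int,uv); w=l[y-40:y+40,x-25:x+25]; k=np.bincount(w[w>0]).argmax()
    c=max(cv2.findContours((l==k).astype(np.uint8),cv2.RETR_EXTERNAL,cv2.CHAIN_APPROX_NONE)[0],key=cv2.contourArea)
    P=np.array([ray(d,p+0.0,z)[:2] for p in c[:,0]]).astype(np.float32)*1000
    r=cv2.minAreaRect(cv2.convexHull(P)); b=cv2.boxPoints(r); L=max([b[1]-b[0],b[2]-b[1]],key=np.linalg.norm)
    print(f,np.round(r[0],1),np.round(r[1],1),'yaw',(np.degrees(np.arctan2(L[1],L[0]))%180)-90,s[k])
    return d
k=1/.78125
a=rect('w_die',(229*k,115*k),.04,170); b=rect('w_part',(227*k,143*k),.018,140)
x=a['frame'][65:220,250:340][:,:,::-1]; y=b['frame'][125:240,250:340][:,:,::-1]
cv2.imwrite('pics/crop.png',np.hstack([cv2.resize(x,(360,600),interpolation=cv2.INTER_NEAREST) if 0 else cv2.resize(x,None,fx=3.8,fy=3.8,interpolation=cv2.INTER_NEAREST),cv2.copyMakeBorder(cv2.resize(y,None,fx=3.8,fy=3.8,interpolation=cv2.INTER_NEAREST),0,589-437,0,0,cv2.BORDER_CONSTANT)]))
E
```

```text
w_die [606.7 240.7] [121.8  62.8] yaw -15.569054 [ 265   97   56  105 4186]
w_part [ 612.8 -111.6] [ 59.8 113.9] yaw 16.515358 [ 266  143   50   85 3453]
```

View pics/crop.png

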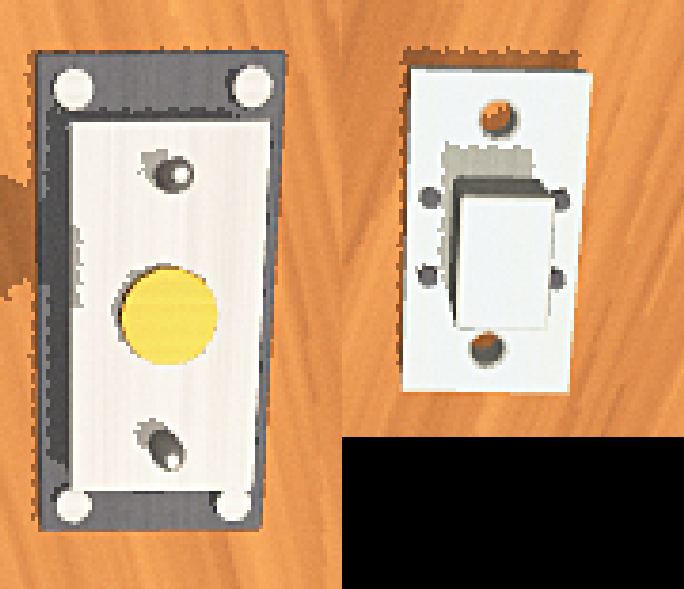

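The crop shows the dowel tips at (181,172) and (173,461), the ejector at (168,315), and the plate holes at (499,119) and (488,349). The die rectangle picked up the flange screws, so I'll use point features there.

```bash
python3 - <<'E'
from h import *
a=dict(np.load('pics/w_die.npz'));b=dict(np.load('pics/w_part.npz'))
f=lambda d,p,z,o:ray(d,np.array(p)/3.8-.5+o,z)[:2]*1000
def show(n,p,q): v=p-q; print(n,np.round((p+q)/2,1),round(np.linalg.norm(v),1),'yaw',round(np.degrees(np.arctan2(v[1],v[0]))%180-90,2))
o=np.array([250,65])
show('tips',f(a,(181,172),.064,o),f(a,(173,461),.064,o))
print('ej',f(a,(168,315),.048,o))
c=[f(a,p,.04,o) for p in((70,122),(273,120),(252,490),(70,491))]; c=[*c]
show('face',(c[0]+c[1])/2,(c[2]+c[3])/2)
show('edgeL',c[0],c[3]);show('edgeR',c[1],c[2])
o=np.array([250-90,125])
show('holes',f(b,(499,119),.018,o),f(b,(488,349),.018,o))
c=[f(b,p,.018,o) for p in((411,70),(592,73),(568,391),(403,391))]
show('plate',(c[0]+c[1])/2,(c[2]+c[3])/2)
E
```

```text
tips [609.6 245.6] 82.1 yaw -14.97
ej [609.1970004  246.14258609]
face [609.4 245.3] 113.0 yaw -15.18
edgeL [580.7 253.1] 112.9 yaw -15.01
edgeR [638.1 237.6] 113.0 yaw -15.34
holes [ 613.1 -111.5] 81.6 yaw 16.75
plate [ 613.2 -111.8] 113.4 yaw 16.62
```

```bash
python3 - <<'E'
from h import *
A=quat(16.65); x,y=.6131,-.1117
env.reach([x,y,.10],A); print(env.movel([x,y,.022],.12,guard=15)); st()
env.close_gripper(80); s=st()
env.movel([x,y,.13],.15); s=st(); d=snap('wrist','w_held')
cv2.imwrite('pics/held2.png',cv2.resize(d['frame'][:,:,::-1],(768,576)))
T=np.eye(4);T[:3,:3]=Rn.from_quat(s['ee_rot']).as_matrix();T[:3,3]=s['position'];print(Rn.from_quat(s['ee_rot']).as_matrix().round(4))
E
```

```text
False
5.64 [ 0.6137 -0.112   0.0232] [0.3 0.3 0.4] [ 0.    0.06 -0.03] 1.002
6.19 [ 0.6135 -0.1118  0.0225] [0.5 0.9 2.5] [0.06 0.02 0.02] 0.335
7.06 [ 0.6125 -0.1115  0.1286] [-0.6  0.  -3.1] [ 0.02 -0.01 -0.03] 0.342
[[-2.300e-03 -2.865e-01  9.581e-01]
 [ 9.000e-04  9.581e-01  2.865e-01]
 [-1.000e+00  1.500e-03 -1.900e-03]]
```

View pics/held2.png

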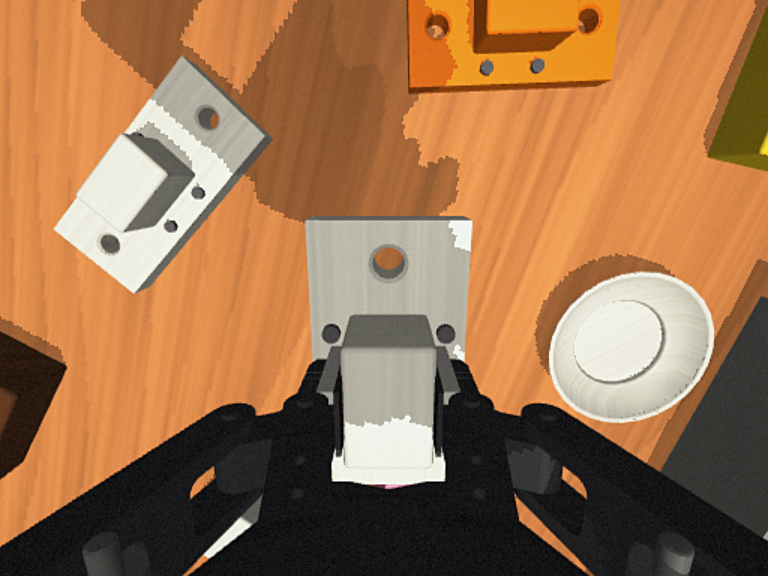

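The wrist view shows the half held squarely. Its far hole is at (388,262) and the plate's far edge runs from (307,218) to (470,218). Now I'll work out the part's offset in the tool frame.

```bash
python3 - <<'E'
from h import *
d=dict(np.load('pics/w_held.npz')); s=monitor.sense(); t=np.array(s['position']); R=Rn.from_quat(s['ee_rot']).as_matrix()
zt=t[2]-.0045
loc=lambda p: np.round((R.T@(ray(d,np.array(p)/1.5-.3,zt)-t))*1000,1)
print('hole',loc((388,262)));a,b=loc((307,218)),loc((470,218));print(a,b,(a+b)/2)
st(); print(kinematics.ik([.609,.2455,.1],quat(-15.1)))
E
```

```text
hole [ 4.6 41.3 -0.2]
[  4.7  57.2 -29.1] [ 4.5 57.2 29. ] [ 4.60e+00  5.72e+01 -5.00e-02]
7.11 [ 0.6124 -0.1115  0.1285] [ 0.4 -0.7 -3.3] [0.06 0.04 0.01] 0.336
[ 2.05134737e-01  7.16360143e-01  1.21580360e+00 -4.44089210e-16
  1.20942892e+00  4.68679454e-01]
```

```bash
python3 - <<'E'
from h import *
A=quat(-15.1); R=Rn.from_quat(A).as_matrix()
goal=np.array([.6094,.2455,0])-R@np.array([0,.0002,-.0001]); goal[2]=0
print(goal)
env.reach(goal+[0,0,.13],A); env.movel(goal+[0,0,.094],.15); env.hold(.3); s=st()
cor=goal[:2]-np.array(s['position'])[:2]; print(cor, Rn.from_quat(s['ee_rot']).as_matrix().round(4)[:,2])
d=snap('wrist','w_hov'); e=snap('side','s_hov')
u=proj(e,[.609,.2455,.06]).astype(int); c=e['frame'][u[1]-60:u[1]+60,u[0]-60:u[0]+60]
cv2.imwrite('pics/hov.png',np.hstack([cv2.resize(c,(384,384)),d['frame'][:,100:-100]])[:,:,::-1]); print(u)
E
```

```text
[0.60944445 0.24528086 0.        ]
9.14 [0.6098 0.2453 0.0948] [-0.4  0.6 -2.8] [ 0.02 -0.01 -0.01] 0.336
[-3.25864006e-04 -2.33250424e-05] [ 0.9655 -0.2605  0.0012]
[197 239]
```

View pics/hov.png

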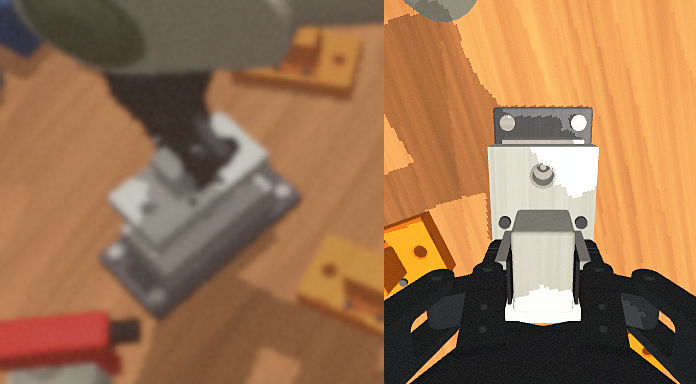

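The plate hovers over the die, and the dowel shows centred sideways in the hole at (542,174). I'll lower it with a force guard.

```bash
python3 - <<'E'
from h import *
g=np.array([.6092,.2453])
for z,gd in ((.080,6),(.0725,6)):
    hit=env.movel([*g,z],.05,guard=gd); print(z,hit); st()
    if hit: break
E
```

```text
0.08 False
9.68 [0.609  0.2453 0.0795] [ 0.  -0.3 -3.8] [-0.03  0.02 -0.02] 0.335
0.0725 False
9.97 [0.6092 0.2453 0.0721] [ 0.2 -0.  -5. ] [ 0.04 -0.21  0.04] 0.335
```

```bash
python3 - <<'E'
from h import *
g=np.array([.6092,.2453])
for z in np.arange(.070,.0575,-.0015):
    env.movel([*g,z],.03,guard=30); env.hold(.1); s=st()
    if s['contact_force'][2]>25 or np.linalg.norm(s['contact_force'][:2])>15: break
E
```

```text
10.32 [0.6094 0.2454 0.0705] [-0.5 -0.2  0.6] [ 0.03 -0.03  0.01] 0.332
10.68 [0.6094 0.2454 0.0689] [1.1 0.2 3. ] [ 0.03 -0.01 -0.05] 0.336
11.03 [0.6094 0.2453 0.0672] [0.6 0.8 4.7] [ 0.07 -0.14  0.  ] 0.335
11.38 [0.6094 0.2453 0.0658] [0.4 1.2 6.3] [ 0.07 -0.06  0.  ] 0.338
11.72 [0.6094 0.2454 0.0645] [-0.1  0.3  6.5] [ 0.02  0.09 -0.04] 0.339
12.07 [0.6094 0.2454 0.0631] [-0.8  0.4  7.8] [0.03 0.08 0.  ] 0.342
12.43 [0.6095 0.2454 0.0624] [-3.7 -0.7 12.7] [-0.1   0.67  0.07] 0.337
12.78 [0.6095 0.2454 0.0624] [-7.2 -2.2 23. ] [-0.28  1.62 -0.03] 0.342
13.12 [0.6095 0.2454 0.0624] [-12.8  -4.   33.5] [-0.58  2.53  0.02] 0.342
```

There is a solid stop at TCP z = 0.0624, against a predicted 0.0625. I'll ease to a moderate push and check.

```bash
python3 - <<'E'
from h import *
env.movel([.6094,.2454,.0597],.03); env.hold(.5); s=st()
print(Rn.from_quat(s['ee_rot']).as_matrix().round(4)[:,0])
d=snap('wrist','w_fin'); e=snap('side','s_fin')
u=[197,239]; c=e['frame'][u[1]-60:u[1]+60,u[0]-60:u[0]+60]
cv2.imwrite('pics/fin.png',np.hstack([cv2.resize(c,(384,384)),d['frame'][:,100:-100]])[:,:,::-1])
env.hold(1); st()
E
```

```text
13.88 [0.6095 0.2454 0.0624] [-8.5 -1.4 23.2] [-0.43  1.6  -0.02] 0.337
[ 9.e-04 -1.e-04 -1.e+00]
14.97 [0.6095 0.2454 0.0624] [-8.2 -2.1 22.2] [-0.41  1.59 -0.07] 0.337
```

View pics/fin.png

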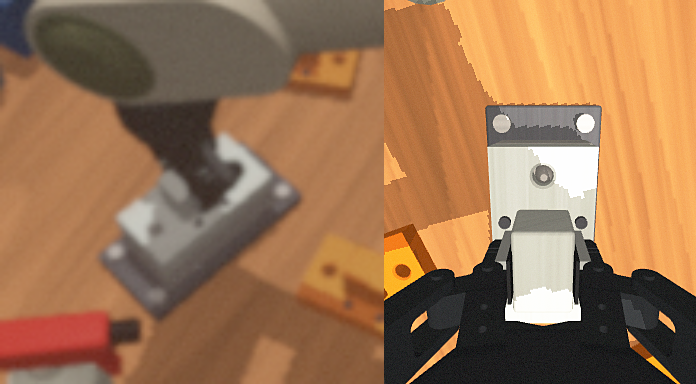

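The faces have met with no visible gap. The dowel stands in the hole at (542,174), and the half hasn't slipped in the jaws.

```bash
python3 -c "
from h import *
job.hand_in(); st()"
```

```text
the job is handed in; nothing more can be done
the job is handed in; nothing more can be done
```

The die is shut and the arm is still gripping the upper half and pressing it down. I handed the job in at about 15 s on the robot's clock.

- **Choosing the half:** the three aluminium halves measured about 98, 118 and 136 mm long, so I took the middle one. The wrist camera then gave it 113–114 mm with holes 82 mm apart, matching the die.
- **Closing:** it slid over both dowels with almost no side force. The push rose with the spring, then met a hard stop with the tool tip at z = 0.0624 m, against 0.0625 m expected for a shut die.
- **Last checks:** the push held steady at about 22 N down for over a second, well above the 9 N needed. In the pictures there is no visible gap between the faces and the half had not slipped in the jaws.
- **Disagreements:** the first outline of the die came out too long because it took in the flange screws, so I used the dowels, ejector and face corners instead, which agreed to within 1 mm. At the end there is also about 8 N of side force and 1.6 N m of moment, probably from the arm flexing against the hard stop.
- **Other objects:** I touched nothing else, but I did not take a final overhead picture to confirm it.

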